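# Clear the paint jars into the caddy and put the picture on its stand

### The job

Tidy up after the painting class: put the three paint jars that have a flat white screw cap upright into the three-bay caddy, one jar to a bay, the large jar in the large bay and the two small jars in the two small bays (either way round). Leave the open empty jar and the glue bottle with the pointed nozzle standing where they are. Only when all three jars are in, set the little painted canvas, picture up and long side up the slope, centred on the sloped stand so that it lies on the face and rests against the bottom lip; let go of everything.

Things in the scene. Friction and masses are not known exactly. Their poses are not given: they have to be found in the camera images.
- large_jar: Large closed paint jar with a flat white screw cap: a round cylinder 60 mm in diameter at the cap (58 at the body), 80 mm tall, the cap being the top 22 mm; 140 to 280 g. Plain blue with a paper label band. Stands upright; origin at the centre of its underside, z up; which way it is turned does not matter. Goes in the caddy's large bay.
- small_jar_a: Small closed paint jar with a flat white screw cap: 40 mm in diameter at the cap (38 at the body), 70 mm tall, the cap being the top 18 mm; 60 to 130 g. Plain blue with a paper label band. Stands upright; origin at the centre of its underside, z up; which way it is turned does not matter. Goes in either small bay of the caddy.
- small_jar_b: The second small closed paint jar, the same as small_jar_a. Goes in the other small bay.
- open_jar: Look-alike, to be left alone: empty small jar without a cap, its round mouth open, 38 mm in diameter, 52 mm tall, 60 g. Plain blue with a paper label band. Stands upright; origin at the centre of its underside, z up; which way it is turned does not matter. 
- glue_bottle: Look-alike, to be left alone: small glue bottle of the same round body (38 mm in diameter) whose white top tapers to a pointed nozzle, 94 mm tall in all, 90 g. Plain blue with a paper label band. Stands upright; origin at the centre of its underside, z up; which way it is turned does not matter. 
- canvas: Little painted canvas on a wooden frame, a rigid slab 90 mm long (its x) by 50 mm wide (its y) by 18 mm thick, 70 g, lying flat with the picture (a house, grass and sky) up. Origin at the centre of its underside, z out of the picture. Nothing lies within 25 mm of its long sides. It goes on the stand with either short edge down.
- caddy: Low pink open caddy fixed to the table, 98 mm (x) by 218 mm (y), walls 30 mm high and 4 mm thick, floor 4 mm thick. Origin at the centre of its underside. It has three bays in a row along its y, each 90 mm inside along x: the large bay is 80 mm inside along y and centred at y = +65 mm; the two small bays are 61 mm inside along y and centred at y = -9.5 mm and y = -74.5 mm. Jars stand higher than its walls.
- stand: Fixed wooden picture stand; origin at the centre of its underside. Face 34 mm wide (canvas and fingers overhang it), 108 mm long, sloping 28 deg, rising toward its +x. A lip at the bottom stands 12 mm out of the face; their inner corner is at x -45, y 0, z 35 mm. Top 86 mm high; cross feet 90 mm wide, 8 high. The canvas may not slide down by itself: bring its edge to the lip.

How it is judged (in metres and radians):
On the way, in this order (a step that is already met when the one before it is completed fails the run):
1. the three capped jars stand upright in their bays of the caddy, the canvas not yet on the stand (x of large_jar in the frame of caddy between -0.018 and 0.018 m and y of large_jar in the frame of caddy between 0.0515 and 0.0785 m and z of large_jar in the frame of caddy between 0 and 0.01 m and angle between large_jar's own z axis and vertical below 0.12 rad and ((x of small_jar_a in the frame of caddy between -0.028 and 0.028 m and y of small_jar_a in the frame of caddy between -0.022 and 0.003 m and z of small_jar_a in the frame of caddy between 0 and 0.01 m and angle between each of small_jar_a, small_jar_b's own z axis and vertical below 0.12 rad and x of small_jar_b in the frame of caddy between -0.028 and 0.028 m and y of small_jar_b in the frame of caddy between -0.087 and -0.062 m and z of small_jar_b in the frame of caddy between 0 and 0.01 m) or (x of small_jar_a in the frame of caddy between -0.028 and 0.028 m and y of small_jar_a in the frame of caddy between -0.087 and -0.062 m and z of small_jar_a in the frame of caddy between 0 and 0.01 m and angle between each of small_jar_a, small_jar_b's own z axis and vertical below 0.12 rad and x of small_jar_b in the frame of caddy between -0.028 and 0.028 m and y of small_jar_b in the frame of caddy between -0.022 and 0.003 m and z of small_jar_b in the frame of caddy between 0 and 0.01 m)) and not (x of canvas in the frame of stand between -0.0102673 and -0.00026725 m and z of canvas in the frame of stand between 0.0511262 and 0.0611261 m and y of canvas in the frame of stand between -0.012 and 0.012 m and angle between canvas's own z axis and vertical between 0.39 and 0.59 rad and angle between the y axis of canvas and the y axis of stand, either way round below 0.15 rad)), for 0.2 s.
2. the canvas lies on the stand's face against the lip (x of canvas in the frame of stand between -0.0102673 and -0.00026725 m and z of canvas in the frame of stand between 0.0511262 and 0.0611261 m and y of canvas in the frame of stand between -0.012 and 0.012 m and angle between canvas's own z axis and vertical between 0.39 and 0.59 rad and angle between the y axis of canvas and the y axis of stand, either way round below 0.15 rad), for 0.2 s.
At the end, for the whole second after the job is handed in: Large capped jar upright in the large bay, one small capped jar upright in each small bay; canvas picture up on the sloping face, straight within 8 deg, centred within 12 mm, lower edge within 6 mm of the lip; open jar and glue bottle standing within 15 mm of where they began; all at rest (all of step 2 and x of large_jar in the frame of caddy between -0.018 and 0.018 m and y of large_jar in the frame of caddy between 0.0515 and 0.0785 m and z of large_jar in the frame of caddy between 0 and 0.01 m and angle between large_jar's own z axis and vertical below 0.12 rad and ((x of small_jar_a in the frame of caddy between -0.028 and 0.028 m and y of small_jar_a in the frame of caddy between -0.022 and 0.003 m and z of small_jar_a in the frame of caddy between 0 and 0.01 m and angle between each of small_jar_a, small_jar_b's own z axis and vertical below 0.12 rad and x of small_jar_b in the frame of caddy between -0.028 and 0.028 m and y of small_jar_b in the frame of caddy between -0.087 and -0.062 m and z of small_jar_b in the frame of caddy between 0 and 0.01 m) or (x of small_jar_a in the frame of caddy between -0.028 and 0.028 m and y of small_jar_a in the frame of caddy between -0.087 and -0.062 m and z of small_jar_a in the frame of caddy between 0 and 0.01 m and angle between each of small_jar_a, small_jar_b's own z axis and vertical below 0.12 rad and x of small_jar_b in the frame of caddy between -0.028 and 0.028 m and y of small_jar_b in the frame of caddy between -0.022 and 0.003 m and z of small_jar_b in the frame of caddy between 0 and 0.01 m)) and distance of each of open_jar, glue_bottle from where it was at the start of the episode below 0.015 m and angle between each of open_jar, glue_bottle's own z axis and vertical below 0.15 rad and linear speed of each of large_jar, small_jar_a, small_jar_b, canvas below 0.01 m/s and angular speed of each of large_jar, small_jar_a, small_jar_b, canvas below 0.1 rad/s); the robot touches nothing.
It fails at once if the open jar or the glue bottle is moved more than 15 mm or tipped (distance of any of open_jar, glue_bottle from where it was at the start of the episode above 0.015 m or angle between any of open_jar, glue_bottle's own z axis and vertical above 0.15 rad).
It also fails if it takes over 109 s, if anything falls off the work surface, if the arm or the gripper's body presses on something with over 40 N, if the wrist force passes 120 N, or if a joint passes its speed limit or range.

### The arm

A 7-joint arm with a two-finger parallel gripper is mounted at the origin on the work surface. World frame = base frame: x ahead of the robot, y to its left, z up, the work surface at z = 0. Lengths are in mm, angles in rad, forces in N, time in s.
With the tool pointing down it reaches from about 425 to 950 mm from the base axis. Payload 4.7 kg.
Tool frame: the origin (TCP) lies at the very end of the fingers, on their centre line; the grasp point (between the pads) lies 19 mm behind it; z points along the fingers, y is the line along which they close (so a half turn about z gives the same grasp; the last joint's range is limited). The gripper opens to 87 mm and grips with 3 to 60 N. Pads are 19 mm wide; open, the fingers measure 117 mm over their backs; the gripper's body (75 mm by 190 mm) begins 51 mm behind the grasp point.
Start: joints at [-1.271, 0.469, -0.049, 1.532, 0.024, 1.141, -0.082], TCP at [217.922, 638.873, 222.573] pointing down, gripper open.
Joint ranges: [-2.59, 2.59], [-0.33, 1.99], [-1.39, 1.29], [0.1, 2.45], [-1.04, 4.18], [0.21, 1.99], [-2.66, 2.66]. Speed limits (rad/s): [2.57, 2.57, 3.14, 3.14, 3.14, 3.14, 3.14].

### API

Orientations are given as a rotation vector (axis times angle).
In Python, from plant import env, grab_frame, camera_model, search_frame, outline_of, tip_of gives the robot as it stands.
- The arm moves only by the tool move_arm, never from a script. Its argument "steps" is a list of rows, each a list of 5 numbers: the finger opening in mm, from 0 to 87, then the shift along the tool's x, y, z in mm, then the turn about the tool's z in rad. A call has 1 to 20 rows; each row shifts and turns the commanded pose from where the row before left it, along the tool's axes as they then stand; what a row does not reach is not made up. A row lasts 1/8 s, in which the tool goes at most 62.5 mm and 10.7 degrees, less where a joint would pass 70% of its speed; a pose out of reach is approached as far as the arm can. A call is refused whole if a number of a shift passes 62.5 or a number of a turn 0.188, either way. A call with a gripper value outside its range is refused whole. The fingers move at their own pace and stop on an object; "grip_force" is the grip in N (left out, the last holds). Time passes only in rows, so rows that do not move let the fingers close. It gives the time, the measured TCP pose, the force and the opening at its end, in the units of the state.
- env.read_state(): the state, without advancing time (a new reading comes with each control period).
- grab_frame(name): name is "side" or "top"; returns the picture (420x560x3 uint8, red, green, blue); there is no depth.
- camera_model(name): a dict with "fx", "fy", "cx", "cy" (pixels), "eye" and "rotation" of the camera in the world. Camera axes: x right, y up, looking along -z (the intrinsics and any distortion apply to the point x, -y, -z); pixel columns grow to the right and rows downward; lengths in mm; the calibration is good to about 2 mm. A picture is of the moment at which its call begins. camera_model takes no time and is no camera call.
- env.hand_in(): hands the job in, once; it reports no verdict.
Trained networks look in the newest picture that a camera, given by its name, has taken for a name from the list of things; names that differ only in an ending like _2 or _b are one class to them, and where a whole thing is asked for, a point or a joint stands for the part that bears it (a point fixed in the world has none). Each returns a list of dicts, best first, with "p" (0 to 1); they miss things now and then, are a little off and sometimes report something else, mostly with a low value. They report only what shows in the picture. A call takes as long as a camera call.
- search_frame(camera, label): "location" ([x, y, z] in mm, in world coordinates, good to about 4 mm: the middle of the surface that is visible of it).
- outline_of(camera, label): "mask" (420x560 bool, what is visible of it).
- tip_of(camera, label): "location" ([x, y, z] in mm, in world coordinates, good to about 4 mm: a listed point, or the origin of a listed thing).
The state is a dict: "clock": time; "qpos": joint angles; "joint_velocities": joint speeds; "joint_torque": joint torques, N m; "position": TCP position; "eef_rot": TCP orientation; "force": force on the tool from outside, world axes, zero at the start; "torque": the same for the moment, N m; "width": opening from 0.0 (shut) to 1.0 (fully open).
Only numpy, scipy, OpenCV 4.12 (cv2) and the standard library are available. Lean on these libraries where they do the work, as an engineer would, in place of code of your own. Each camera call takes 0.05 s, during which the arm holds its last target. There are 200 camera calls.

## Working session

There is one attempt and no reset: what is moved stays moved. The work goes in short steps, Python scripts to look and compute and a tool call to move; the robot and the scene stay as the last step left them, time stands still between calls to the robot, and variables do not carry over. Pictures are saved under pics/ and viewed, on a budget of 14 in all, crops included, one or two more only if the job needs it, and the job is handed in when it is done.

Besides the shell and the picture viewer there is one more tool, called after ">>>" in YAML: its name, and indented under it one key for each argument. move_arm: Moves the arm, as the interface text tells. Its arguments: {"type":"object","properties":{"steps":{"type":"array"},"grip_force":{"type":"number"}},"required":["steps"]}

```bash
mkdir -p pics; ls; cat > h.py <<'E'
import numpy as np, cv2
from plant import env, grab_frame, camera_model, search_frame, outline_of, tip_of
from scipy.spatial.transform import Rotation as R
def snap(c,f):
    im=grab_frame(c); cv2.imwrite('pics/'+f,cv2.cvtColor(im,cv2.COLOR_RGB2BGR)); return im
def ray(c,u,v,z):
    m=camera_model(c); d=np.array([(u-m['cx'])/m['fx'],-(v-m['cy'])/m['fy'],-1.0])
    d=np.array(m['rotation'])@d; e=np.array(m['eye']); return e+d*(z-e[2])/d[2]
def proj(c,p):
    m=camera_model(c); q=np.array(m['rotation']).T@(np.array(p,float)-m['eye'])
    return m['cx']+m['fx']*q[0]/-q[2], m['cy']-m['fy']*q[1]/-q[2]
def st():
    s=env.read_state(); print({k:np.round(s[k],3) for k in('clock','position','eef_rot','force','width','qpos')})
E
python3 - <<'E'
from h import *
st(); print({k:np.round(v,2) if not isinstance(v,str) else v for k,v in camera_model('top').items()}); print(camera_model('side'))
snap('top','t1.png'); snap('side','s1.png')
for c in('top','side'):
  for l in('large_jar','small_jar_a','open_jar','glue_bottle','canvas','caddy','stand'):
    print(c,l,[(round(d['p'],2),np.round(d['location'])) for d in tip_of(c,l)])
st()
E
```

```text
pics
{'clock': np.float64(0.0), 'position': array([217.788, 638.27 , 221.492]), 'eef_rot': array([-5.140e-01, -3.099e+00,  3.000e-03]), 'force': array([ 0.414, -0.211, -0.322]), 'width': np.float64(0.999), 'qpos': array([-1.271,  0.469, -0.049,  1.534,  0.024,  1.141, -0.082])}
{'fx': np.float64(461.29), 'fy': np.float64(461.29), 'cx': np.float64(279.53), 'cy': np.float64(212.07), 'eye': array([ 384.39,   10.05, 1122.14]), 'rotation': array([ 0.1 , -0.13, -1.55])}
{'fx': 401.0990984436278, 'fy': 401.0990984436278, 'cx': 282.66821339365964, 'cy': 210.72878792233925, 'eye': array([ 137.29039369, -497.79227165,  602.84071362]), 'rotation': array([ 0.80750085, -0.27413066, -0.62124228])}
top large_jar [(0.92, array([465.,  62.,   4.])), (0.24, array([445., 317.,   2.]))]
top small_jar_a [(0.73, array([440., 190.,   1.])), (0.51, array([ 443., -201.,   -4.]))]
top open_jar [(0.83, array([ 448., -317.,    2.]))]
top glue_bottle [(0.65, array([446., 316.,   6.]))]
top canvas [(0.6, array([616., 248.,  -1.]))]
top caddy [(0.83, array([ 609., -245.,    1.]))]
top stand [(0.72, array([608., -10.,  -1.])), (0.23, array([440., 189.,  -1.]))]
side large_jar [(0.59, array([463.,  61.,  -0.])), (0.38, array([ 447., -316.,   -6.]))]
side small_jar_a [(0.69, array([ 439., -194.,   -1.])), (0.65, array([436., 185.,  -2.]))]
side open_jar [(0.56, array([ 452., -316.,   -5.]))]
side glue_bottle [(0.65, array([444., 314.,  -4.]))]
side canvas [(0.78, array([619., 246.,   0.]))]
side caddy [(0.96, array([ 613., -242.,    2.]))]
side stand [(0.94, array([607., -15.,  -1.])), (0.36, array([437., 187.,  -0.]))]
{'clock': np.float64(0.8), 'position': array([217.913, 638.881, 222.596]), 'eef_rot': array([-0.514, -3.099, -0.   ]), 'force': array([-0.449, -0.566,  0.302]), 'width': np.float64(0.995), 'qpos': array([-1.271,  0.469, -0.049,  1.532,  0.024,  1.141, -0.082])}
```

```bash
sed -i "s/np.array(m\['rotation'\])/R.from_rotvec(m['rotation']).as_matrix()/" h.py; python3 -c "
from h import *
print(camera_model('top').keys())
a=cv2.imread('pics/t1.png');b=cv2.imread('pics/s1.png')
for p in [(465,62,80),(440,190,70),(443,-200,70),(609,-245,30),(608,-12,80),(616,248,18)]: print(p,np.round(proj('top',p)),np.round(proj('side',p)))
"
```

```text
dict_keys(['fx', 'fy', 'cx', 'cy', 'eye', 'rotation'])
(465, 62, 80) [248. 242.] [242. 191.]
(440, 190, 70) [191. 253.] [202. 170.]
(443, -200, 70) [362. 254.] [319. 278.]
(609, -245, 30) [377. 186.] [400. 264.]
(608, -12, 80) [281. 181.] [318. 182.]
(616, 248, 18) [174. 181.] [253. 151.]
```

View pics/t1.png

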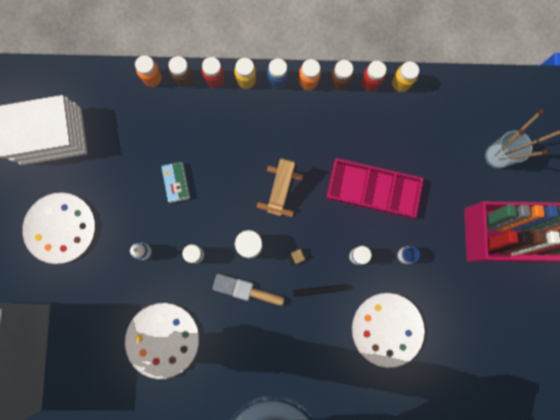

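View pics/s1.png

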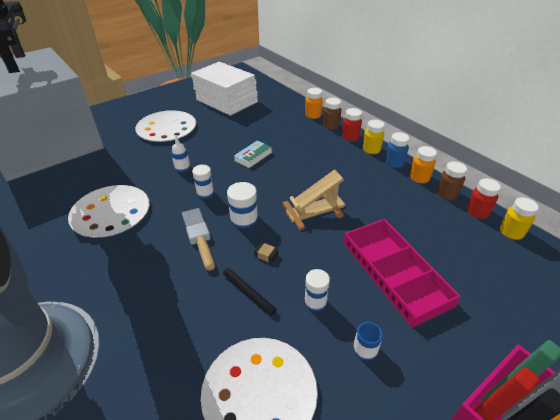

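```bash
cat > fit.py <<'E'
from h import *
from scipy.optimize import minimize
import itertools
def box(x,y,z): return np.array(list(itertools.product((-x/2,x/2),(-y/2,y/2),(0,z))),float)
def cyl(r,z0,z1):
    t=np.linspace(0,2*np.pi,40); return np.array([(r*np.cos(a),r*np.sin(a),z) for a in t for z in(z0,z1)])
S=4
def sil(c,P):
    uv=np.array([proj(c,p) for p in P]); im=np.zeros((420*S,560*S),np.uint8)
    h=cv2.convexHull((uv*S+S/2).astype(np.float32)); cv2.fillConvexPoly(im,h.astype(np.int32),255)
    return cv2.resize(im,(560,420),interpolation=cv2.INTER_AREA)/255.
def fit(masks,P,x0,yaw=True):
    def f(x):
        a=x[2]/100 if yaw else 0; c,s=np.cos(a),np.sin(a)
        Q=P@np.array([[c,-s,0],[s,c,0],[0,0,1]]).T+[x[0],x[1],0]
        e=0
        for cam,m in masks:
            q=sil(cam,Q); e+=1-np.minimum(q,m).sum()/np.maximum(q,m).sum()
        return e
    n=3 if yaw else 2; x0=list(x0[:n]); sx=np.vstack([x0]+[np.array(x0)+np.eye(n)[i]*8 for i in range(n)])
    r=minimize(f,x0,method='Nelder-Mead',options=dict(initial_simplex=sx,xatol=.1,fatol=1e-4,maxfev=120)); return r.x,r.fun
def masks(l,near,cams=('top','side')):
    o=[]
    for c in cams:
        u,v=proj(c,near)
        for d in outline_of(c,l):
            m=d['mask']; ys,xs=np.nonzero(m)
            if len(xs) and np.hypot(xs.mean()-u,ys.mean()-v)<25: o.append((c,m.astype(float))); break
    return o
E
python3 - <<'E'
from fit import *
t=grab_frame('top');s=grab_frame('side')
jobs=[('large_jar',(464,62,40),np.vstack([cyl(29,0,58),cyl(30,58,80)]),0,False),
('small_jar_a',(438,187,35),np.vstack([cyl(19,0,52),cyl(20,52,70)]),0,False),
('small_jar_b',(441,-198,35),np.vstack([cyl(19,0,52),cyl(20,52,70)]),0,False),
('caddy',(611,-243,15),box(98,218,30),-25,True),('canvas',(618,247,9),box(90,50,18),10,True)]
for l,n,P,a,y in jobs:
    M=masks(l,n); 
    for mm in ([M] if len(M)<2 else [M[:1],M[1:],M]):
        r=fit(mm,P,[n[0],n[1],a],y); print(l,[c for c,_ in mm],np.round(r[0],1),round(r[1],3))
def crop(im,x,y,w,h,k): return cv2.resize(im[y:y+h,x:x+w],None,fx=k,fy=k,interpolation=cv2.INTER_CUBIC)
out=np.hstack([crop(t,250,150,65,75,6),crop(s,275,165,65,75,6)])
cv2.imwrite('pics/stand.png',out[:,:,::-1])
E
```

```text
Traceback (most recent call last):
  File "fit.py", line 21, in fit
    r=minimize(f,x0,method='Nelder-Mead',options=dict(initial_simplex=sx,xatol=.1,fatol=1e-4,maxfev=120)); return r.x,r.fun
  File "fit.py", line 18, in f
    q=sil(cam,Q); e+=1-np.minimum(q,m).sum()/np.maximum(q,m).sum()
  File "fit.py", line 9, in sil
    uv=np.array([proj(c,p) for p in P]); im=np.zeros((420*S,560*S),np.uint8)
                 ~~~~^^^^^
  File "h.py", line 10, in proj
    m=camera_model(c); q=R.from_rotvec(m['rotation']).as_matrix().T@(np.array(p,float)-m['eye'])
ValueError: time passes only in moves, steps and waits
```

```bash
cat >> h.py <<'E'
import functools
camera_model=functools.lru_cache(None)(camera_model)
E
cat > loc.py <<'E'
from fit import *
t=grab_frame('top');s=grab_frame('side')
jobs=[('large_jar',(464,62,40),np.vstack([cyl(29,0,58),cyl(30,58,80)]),0,False),
('small_jar_a',(438,187,35),np.vstack([cyl(19,0,52),cyl(20,52,70)]),0,False),
('small_jar_b',(441,-198,35),np.vstack([cyl(19,0,52),cyl(20,52,70)]),0,False),
('caddy',(611,-243,15),box(98,218,30),-25,True),('canvas',(618,247,9),box(90,50,18),-5,True)]
for l,n,P,a,y in jobs:
    M=masks(l,n); 
    for mm in ([M] if len(M)<2 else [M[:1],M[1:],M]):
        r=fit(mm,P,[n[0],n[1],a],y); print(l,[c for c,_ in mm],np.round(r[0],1),round(r[1],3))
def crop(im,x,y,w,h,k): return cv2.resize(im[y:y+h,x:x+w],None,fx=k,fy=k,interpolation=cv2.INTER_CUBIC)
out=np.hstack([crop(t,250,150,65,75,6),crop(s,275,165,65,75,6)])
cv2.imwrite('pics/stand.png',out[:,:,::-1])
E
python3 loc.py
```

```text
large_jar ['top'] [461.8  61.1] 0.034
small_jar_a ['top'] [438.8 188.9] 0.08
small_jar_a ['side'] [439.6 195.1] 0.094
small_jar_a ['top', 'side'] [438.4 189.9] 0.235
small_jar_b ['top'] [ 440.5 -200.4] 0.1
small_jar_b ['side'] [ 441.8 -195.8] 0.067
small_jar_b ['top', 'side'] [ 440.4 -198.4] 0.213
caddy ['side'] [ 608.4 -239.7  -21.2] 0.021
canvas ['top'] [614.4 245.6  24.5] 0.046
canvas ['side'] [619.3 251.6  29.9] 0.115
canvas ['top', 'side'] [615.4 246.5  25.4] 0.234
```

View pics/stand.png

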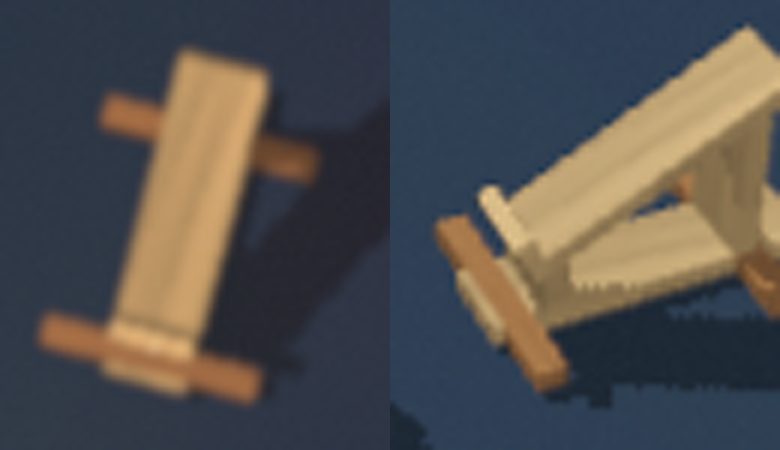

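```bash
python3 - <<'E'
from h import *
A=ray('top',280,157.8,86);B=ray('top',295,162,86);C=ray('top',269.5,203.2,35);D=ray('top',283.7,205.8,35)
print(np.round([A,B,C,D])); t=(A+B)/2;b=(C+D)/2; d=t-b; y=np.arctan2(d[1],d[0]); print(np.hypot(*d[:2]),y)
c=b[:2]+45*d[:2]/np.hypot(*d[:2]);c2=t[:2]-50.4*d[:2]/np.hypot(*d[:2]);print('stand',c,c2)
w=A-B;print('yaw from top edge',np.arctan2(-w[0],w[1]))
print(np.round(ray('side',335,169.5,86)),np.round(ray('side',300.8,208,35)))
# feet corners z=8 top cam
f=[ray('top',250+a/6,150+b/6,8) for a,b in((40,330),(258,388),(102,110),(316,168))];print(np.round(f));
for i in(0,2):
  w=f[i]-f[i+1];print(np.hypot(*w[:2]),np.arctan2(-w[0],w[1]))
E
```

```text
[[661.  -9.  86.]
 [652. -43.  86.]
 [563.  14.  35.]
 [557. -20.  35.]]
99.17110019174395 -0.23477908057725608
stand [603.62593946 -13.42988188] [607.29358237 -14.30714587]
yaw from top edge -0.2618538191587744
[660.  -7.  86.] [559. -15.  35.]
[[562.  45.   8.]
 [540. -44.   8.]
 [654.  22.   8.]
 [632. -67.   8.]]
91.84492347387994 -0.2465688422710986
91.36482629192362 -0.252750843679795
```

>>> move_arm:
  steps:
    - [87,0,0,0,0.18]
    - [87,0,0,0,0.18]
    - [87,0,0,0,0.18]
    - [87,0,0,0,0.18]
    - [87,0,0,0,0.18]
    - [87,0,0,0,0.18]
    - [87,0,0,0,0.18]
    - [87,0,0,0,0.18]
    - [87,-33,25.5,8.5,0]
    - [87,-33,25.5,8.5,0]
    - [87,-33,25.5,8.5,0]
    - [87,-33,25.5,8.5,0]
    - [87,-33,25.5,8.5,0]
    - [87,-33,25.5,8.5,0]
    - [87,-33,25.5,8.5,0]
    - [87,-33,25.5,8.5,0]
    - [87,-33,25.5,8.5,0]
    - [87,-33,25.5,8.5,0]
    - [87,-33,25.5,8.5,0]
    - [87,-33,25.5,8.5,0]
  grip_force: 20

```text
clock: 4.1
position: [440.8, 189.4, 120.6]
eef_rot: [-2.43, -1.991, -0.002]
force: [0.3, 0.2, -0.5]
width: 0.996
```

```bash
cat >> h.py <<'E'
def go(x,y,z,tyaw=None):
    s=env.read_state(); Rm=R.from_rotvec(s['eef_rot']).as_matrix(); p=np.array(s['position'])
    ya=np.arctan2(Rm[1,1],Rm[0,1]); print('t',round(float(s['clock']),1),'pos',np.round(p,1),'yaw',round(ya,3),'q7',round(s['qpos'][6],2),'w',round(float(s['width'])*87,1),'F',np.round(s['force'],1))
    print(' tool shift',np.round(Rm.T@(np.array([x,y,z])-p),1), 'turn' ,None if tyaw is None else round(ya-tyaw,3))
E
python3 - <<'E'
from fit import *
go(439,190,40)
im=snap('top','t2.png'); hsv=cv2.cvtColor(im,cv2.COLOR_RGB2HSV)
m=cv2.inRange(hsv,(160,120,60),(176,255,255))
n,l,s,c=cv2.connectedComponentsWithStats(m)
for i in range(1,n):
    if s[i,4]>500 and s[i,0]<450:
        print(s[i]); print('caddy top',fit([('top',(l==i)*1.)],box(98,218,30),(610,-243,-21)))
E
```

```text
t 4.1 pos [440.8 189.4 120.6] yaw -0.198 q7 -0.52 w 86.6 F [ 0.3  0.2 -0.5]
 tool shift [ 0.1 -1.9 80.6] turn None
[ 326  158   98   61 3954]
caddy top (array([ 608.0065875 , -242.87965962,  -21.25242893]), np.float64(0.026912099947910773))
```

>>> move_arm:
  steps:
    - [87,0,-1,20,0]
    - [87,0,0,20,0]
    - [87,0,0,20,0]
    - [87,0,0,20,0]
    - [87,0,0,0,0]
    - [30,0,0,0,0]
    - [30,0,0,0,0]
    - [30,0,0,0,0]
    - [30,0,0,0,0]
    - [30,0,0,0,0]
    - [30,0,0,0,0]
    - [30,0,0,-20,0]
    - [30,0,0,-30,0]
    - [30,0,0,-30,0]
    - [30,0,0,-30,0]
    - [30,0,0,0,0]

```text
clock: 6.15
position: [440.3, 191.3, 152.2]
eef_rot: [2.43, 1.991, 0.007]
force: [0.0, -0.4, -1.2]
width: 0.452
```

```bash
python3 -c "
from h import *
go(592.8,-314.8,150)"
```

```text
t 6.2 pos [440.3 191.3 152.2] yaw -0.198 q7 -0.55 w 39.3 F [ 0.  -0.4 -1.2]
 tool shift [-466.2  249.1    1.3] turn None
```

>>> move_arm:
  steps:
    - [30,-31,16.6,0,0]
    - [30,-31,16.6,0,0]
    - [30,-31,16.6,0,0]
    - [30,-31,16.6,0,0]
    - [30,-31,16.6,0,0]
    - [30,-31,16.6,0,0]
    - [30,-31,16.6,0,0]
    - [30,-31,16.6,0,0]
    - [30,-31,16.6,0,0]
    - [30,-31,16.6,0,0]
    - [30,-31,16.6,0,0]
    - [30,-31,16.6,0,0]
    - [30,-31,16.6,0,0]
    - [30,-31,16.6,0,0]
    - [30,-31,16.6,0,0]
    - [30,0,0,25,0]
    - [30,0,0,25,0]
    - [30,0,0,20,0]
    - [30,0,0,0,0]

```text
clock: 8.52
position: [590.2, -313.2, 77.7]
eef_rot: [-2.426, -1.988, 0.004]
force: [0.1, -0.7, -0.7]
width: 0.453
```

```bash
python3 -c "
from h import *
go(592.8,-314.8,46)
a=snap('top','a.png');b=snap('side','b.png')
f=lambda i,x,y:cv2.resize(i[y:y+120,x:x+120],None,fx=3.2,fy=3.2)[:,:,::-1]
cv2.imwrite('pics/c1.png',np.hstack([f(a,320,140),f(b,340,200)]))"
```

```text
t 8.5 pos [ 590.2 -313.2   77.7] yaw -0.198 q7 0.55 w 39.4 F [ 0.1 -0.7 -0.7]
 tool shift [-1.1  3.  31.7] turn None
```

View pics/c1.png

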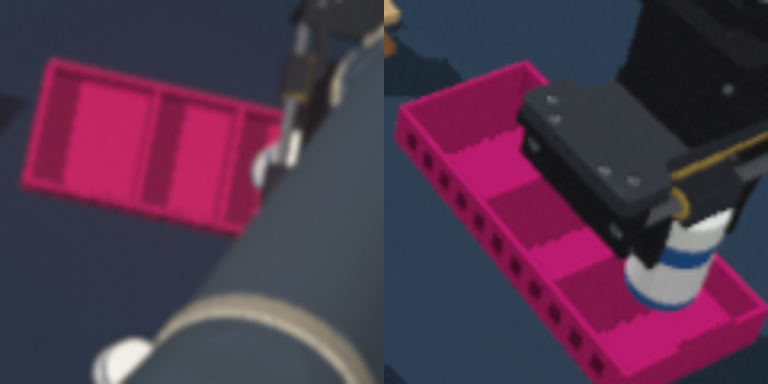

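The jar is upright in the grip over the far small bay (side crop near (665,265)), so I'm lowering it.

>>> move_arm:
  steps:
    - [30,-1,3,12,0]
    - [30,0,0,10,0]
    - [30,0,0,8,0]
    - [30,0,0,1.5,0]
    - [30,0,0,0,0]
    - [87,0,0,0,0]
    - [87,0,0,0,0]
    - [87,0,0,0,0]
    - [87,0,0,0,0]
    - [87,0,0,-25,0]
    - [87,0,0,-40,0]
    - [87,0,0,-20,0]
    - [87,0,0,0,0]

```text
clock: 10.25
position: [595.2, -316.3, 135.4]
eef_rot: [2.428, 1.989, 0.002]
force: [-0.9, 1.1, -0.7]
width: 0.996
```

```bash
python3 -c "
from h import *
go(441,-199,100)"
```

```text
t 10.2 pos [ 595.2 -316.3  135.4] yaw -0.198 q7 0.52 w 86.7 F [-0.9  1.1 -0.7]
 tool shift [  84.7 -174.4   34.9] turn None
```

>>> move_arm:
  steps:
    - [87,14,-29,0,0]
    - [87,14,-29,0,0]
    - [87,14,-29,0,0]
    - [87,14,-29,0,0]
    - [87,14,-29,0,0]
    - [87,14.5,-29.5,15,0]
    - [87,0,0,20,0]
    - [87,0,0,20,0]
    - [87,0,0,20,0]
    - [87,0,0,20,0]
    - [87,0,0,0,0]
    - [30,0,0,0,0]
    - [30,0,0,0,0]
    - [30,0,0,0,0]
    - [30,0,0,0,0]
    - [30,0,0,0,0]
    - [30,0,0,0,0]
    - [30,0,0,-25,0]
    - [30,0,0,-35,0]
    - [30,0,0,0,0]

```text
clock: 12.75
position: [441.5, -199.3, 100.8]
eef_rot: [2.427, 1.989, 0.005]
force: [-0.4, -0.3, -1.4]
width: 0.449
```

```bash
python3 -c "
from h import *
go(606.5,-251.3,110)"
```

```text
t 12.8 pos [ 441.5 -199.3  100.8] yaw -0.198 q7 0.43 w 39.1 F [-0.4 -0.3 -1.4]
 tool shift [-18.5 172.   -8.4] turn None
```

>>> move_arm:
  steps:
    - [30,0,0,-29,0]
    - [30,-3,28,0,0]
    - [30,-3,28,0,0]
    - [30,-3,29,0,0]
    - [30,-3,29,0,0]
    - [30,-3,29,0,0]
    - [30,-3.5,29,0,0]
    - [30,0,0,20,0]
    - [30,0,0,20,0]
    - [30,0,0,20,0]
    - [30,0,0,13,0]
    - [30,0,0,8,0]
    - [30,0,0,2.5,0]
    - [30,0,0,0,0]
    - [30,0,0,0,0]

```text
clock: 14.62
position: [605.5, -250.8, 45.2]
eef_rot: [2.429, 1.99, 0.001]
force: [1.4, 0.1, -1.2]
width: 0.447
```

```bash
python3 -c "
from h import *
go(606.5,-251.3,45.5)
"
```

```text
t 14.6 pos [ 605.5 -250.8   45.2] yaw -0.198 q7 0.48 w 38.9 F [ 1.4  0.1 -1.2]
 tool shift [-0.2  1.1 -0.3] turn None
```

Open, lift, and go above the large jar (463, 61.5).

>>> move_arm:
  steps:
    - [87,0,0,0,0]
    - [87,0,0,0,0]
    - [87,0,0,0,0]
    - [87,0,0,0,0]
    - [87,0,0,-25,0]
    - [87,0,0,-40,0]
    - [87,0,0,-35,0]
    - [87,0,0,0,0]

```text
clock: 15.62
position: [606.8, -251.9, 147.8]
eef_rot: [2.426, 1.987, 0.005]
force: [-0.4, -0.4, -0.3]
width: 0.998
```

```bash
python3 -c "
from h import *
go(463,61.5,46)
"
```

```text
t 15.6 pos [ 606.8 -251.9  147.8] yaw -0.198 q7 0.42 w 86.8 F [-0.4 -0.4 -0.3]
 tool shift [ 279.  -203.3  100.3] turn None
```

>>> move_arm:
  steps:
    - [87,31,-22.6,0,0]
    - [87,31,-22.6,0,0]
    - [87,31,-22.6,0,0]
    - [87,31,-22.6,0,0]
    - [87,31,-22.6,0,0]
    - [87,31,-22.6,0,0]
    - [87,31,-22.6,0,0]
    - [87,31,-22.6,0,0]
    - [87,31,-22.6,0,0]
    - [87,0,0,25,0]
    - [87,0,0,25,0]
    - [87,0,0,20,0]
    - [87,0,0,20,0]
    - [87,0,0,11,0]
    - [87,0,0,0,0]
    - [50,0,0,0,0]
    - [50,0,0,0,0]
    - [50,0,0,0,0]
    - [50,0,0,0,0]
    - [50,0,0,0,0]
  grip_force: 30

```text
clock: 18.12
position: [461.5, 63.0, 44.0]
eef_rot: [2.429, 1.99, 0.003]
force: [0.3, -0.1, 4.0]
width: 0.676
```

>>> move_arm:
  steps:
    - [50,0,0,0,0]
    - [50,0,0,-15,0]
    - [50,0,0,-25,0]
    - [50,0,0,-25,0]
    - [50,0,0,-30,0]
    - [50,0,0,-15,0]
    - [50,0,0,0,0]

```text
clock: 19.0
position: [460.5, 63.1, 154.1]
eef_rot: [-2.43, -1.991, -0.002]
force: [-0.4, -0.2, -2.5]
width: 0.682
```

```bash
python3 -c "
from h import *
go(622.2,-178.5,155)
"
```

```text
t 19.0 pos [460.5  63.1 154.1] yaw -0.198 q7 -0.25 w 59.3 F [-0.4 -0.2 -2.5]
 tool shift [-205.2  206.    -1. ] turn None
```

>>> move_arm:
  steps:
    - [50,-25.6,25.8,0,0]
    - [50,-25.6,25.8,0,0]
    - [50,-25.6,25.8,0,0]
    - [50,-25.6,25.8,0,0]
    - [50,-25.6,25.8,0,0]
    - [50,-25.6,25.8,0,0]
    - [50,-25.6,25.8,0,0]
    - [50,-25.6,25.8,0,0]
    - [50,0,0,25,0]
    - [50,0,0,25,0]
    - [50,0,0,20,0]
    - [50,0,0,15,0]
    - [50,0,0,0,0]
    - [50,0,0,0,0]

```text
clock: 20.75
position: [623.1, -178.8, 69.2]
eef_rot: [2.429, 1.99, 0.001]
force: [0.5, 0.2, -1.8]
width: 0.68
```

```bash
python3 -c "
from h import *
go(622.2,-178.5,50.5)
b=snap('side','b.png')
f=lambda i,x,y:cv2.resize(i[y:y+150,x:x+160],None,fx=4,fy=4)[:,:,::-1]
cv2.imwrite('pics/c2.png',f(b,320,160))"
```

```text
t 20.8 pos [ 623.1 -178.8   69.2] yaw -0.198 q7 0.36 w 59.2 F [ 0.5  0.2 -1.8]
 tool shift [ 0.1 -1.  18.7] turn None
```

View pics/c2.png

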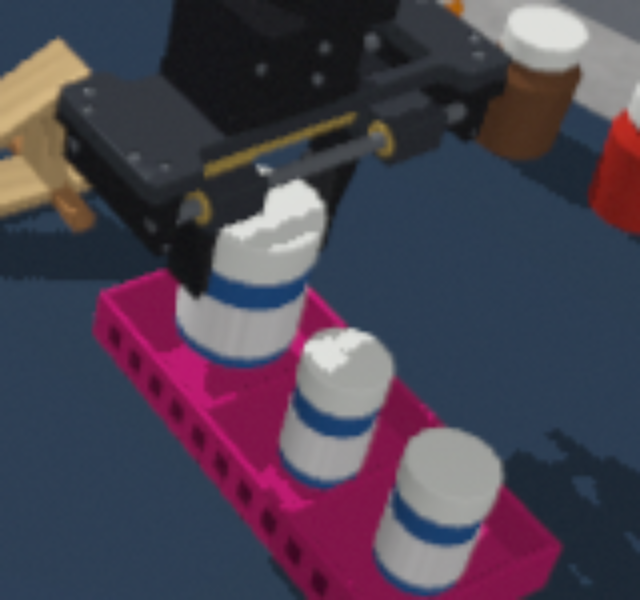

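Both small jars stand in their bays at (335,410) and (440,510), and the large jar is over the large bay at (250,280). Lowering and releasing.

>>> move_arm:
  steps:
    - [50,0,-1,10,0]
    - [50,0,0,7,0]
    - [50,0,0,2,0]
    - [50,0,0,0,0]
    - [87,0,0,0,0]
    - [87,0,0,0,0]
    - [87,0,0,0,0]
    - [87,0,0,-20,0]
    - [87,0,0,-35,0]
    - [87,0,0,-45,0]
    - [87,0,0,0,0]

```text
clock: 22.18
position: [624.4, -179.8, 155.1]
eef_rot: [2.425, 1.986, 0.01]
force: [0.1, -0.1, -0.1]
width: 1.005
```

```bash
python3 - <<'E'
from fit import *
go(615,246.5,50,0.25-np.pi/2)
im=snap('top','t3.png')
c=im[150:215,150:200]; cv2.imwrite('pics/cv.png',cv2.resize(c,None,fx=9,fy=9,interpolation=cv2.INTER_CUBIC)[:,:,::-1])
M=masks('canvas',(616,247,9)); print([ (c,fit([(c,m)],box(90,50,18),(616,247,24))) for c,m in M])
E
```

```text
t 22.2 pos [ 624.4 -179.8  155.1] yaw -0.198 q7 0.31 w 87.5 F [ 0.1 -0.1 -0.1]
 tool shift [416.1 -94.2 104.2] turn 1.122
[('top', (array([614.1935088 , 245.77635834,  24.17651166]), np.float64(0.03810047654484183))), ('side', (array([617.16913866, 252.77653464,  24.81037094]), np.float64(0.10789196018736946)))]
```

View pics/cv.png

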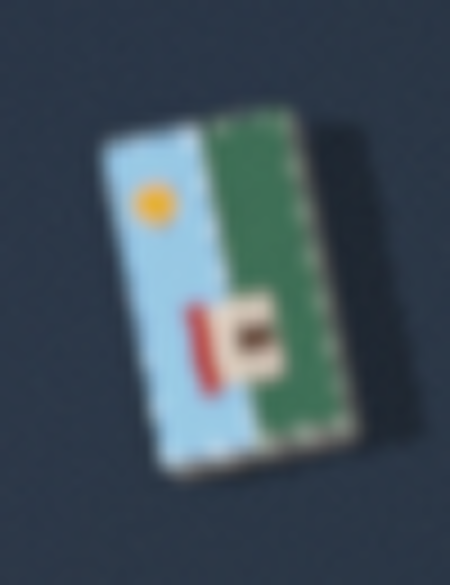

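>>> move_arm:
  steps:
    - [87,0,0,0,0.162]
    - [87,0,0,0,0.162]
    - [87,0,0,0,0.162]
    - [87,0,0,0,0.162]
    - [87,0,0,0,0.161]
    - [87,0,0,0,0.161]
    - [87,0,0,0,0.161]
    - [87,0,0,0,0]

```text
clock: 23.32
position: [620.8, -177.8, 148.1]
eef_rot: [-3.118, -0.382, 0.005]
force: [0.4, 0.7, -0.1]
width: 1.0
```

```bash
python3 -c "
from h import *
go(615,247,60,0.242-np.pi/2)"
```

```text
t 23.3 pos [ 620.8 -177.8  148.1] yaw -1.327 q7 -0.64 w 87.0 F [ 0.4  0.7 -0.1]
 tool shift [  97.1 -413.7   88.1] turn 0.002
```

>>> move_arm:
  steps:
    - [87,7,-29.5,0,0]
    - [87,7,-29.5,0,0]
    - [87,7,-29.5,0,0]
    - [87,7,-29.5,0,0]
    - [87,7,-29.5,0,0]
    - [87,7,-29.5,0,0]
    - [87,7,-29.5,0,0]
    - [87,7,-29.5,0,0]
    - [87,7,-29.5,0,0]
    - [87,7,-29.5,0,0]
    - [87,7,-29.5,0,0]
    - [87,7,-29.5,0,0]
    - [87,7,-29.5,0,0]
    - [87,6,-30,0,0]
    - [87,0,0,30,0]
    - [87,0,0,30,0]
    - [87,0,0,28,0]
    - [87,0,0,0,0]

```text
clock: 25.58
position: [614.6, 246.0, 58.9]
eef_rot: [3.117, 0.382, -0.009]
force: [0.1, -0.2, -0.1]
width: 1.001
```

```bash
python3 -c "
from h import *
go(615,247,3,0.242-np.pi/2)
im=snap('side','b3.png'); a=snap('top','a3.png')
f=lambda i,x,y:cv2.resize(i[y:y+100,x:x+100],None,fx=4,fy=4)[:,:,::-1]
cv2.imwrite('pics/c3.png',np.hstack([f(a,125,130),f(im,205,90)]))"
```

```text
t 25.6 pos [614.6 246.   58.9] yaw -1.327 q7 -1.23 w 87.1 F [ 0.1 -0.2 -0.1]
 tool shift [ 1.  -0.9 55.9] turn 0.002
```

View pics/c3.png

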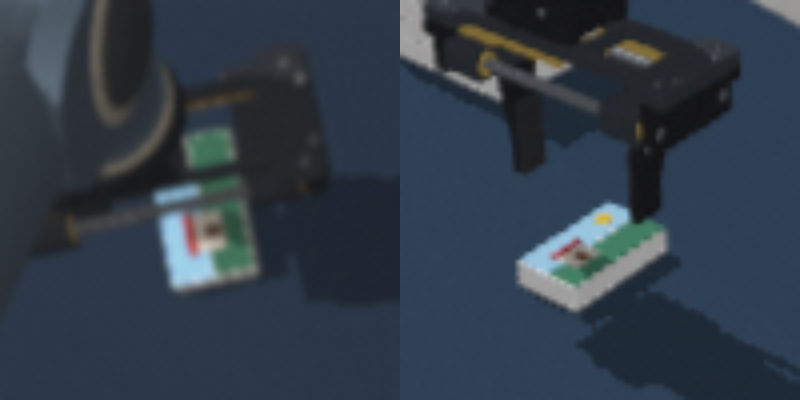

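The fingers straddle the canvas's long sides (side crop at (530,165) and (645,215)). I'll descend and grip gently.

>>> move_arm:
  steps:
    - [87,0,0,20,0]
    - [87,0,0,18,0]
    - [87,0,0,12,0]
    - [87,0,0,5,0]
    - [87,0,0,0,0]
    - [87,0,0,0,0]
    - [40,0,0,0,0]
    - [40,0,0,0,0]
    - [40,0,0,0,0]
    - [40,0,0,0,0]
    - [40,0,0,0,0]
    - [40,0,0,0,0]
  grip_force: 10

```text
clock: 27.18
position: [616.7, 246.4, 6.6]
eef_rot: [-3.119, -0.379, 0.0]
force: [-0.6, 0.1, 0.6]
width: 0.571
```

```bash
python3 -c "
from h import *
go(615,247,130,-.247-np.pi/2)"
```

```text
t 27.2 pos [616.7 246.4   6.6] yaw -1.329 q7 -1.19 w 49.7 F [-0.6  0.1  0.6]
 tool shift [  -1.6   -1.  -123.4] turn 0.489
```

>>> move_arm:
  steps:
    - [40,0,0,-15,0]
    - [40,0,0,-25,0]
    - [40,0,0,-35,0]
    - [40,0,0,-35,0]
    - [40,0,0,-25,0.163]
    - [40,0,0,0,0.163]
    - [40,0,0,0,0.163]
    - [40,0,0,0,0]
    - [40,0,0,0,0]

```text
clock: 28.3
position: [616.9, 246.5, 142.4]
eef_rot: [-3.117, 0.384, -0.001]
force: [0.9, 0.1, -1.2]
width: 0.574
```

```bash
python3 -c "
from h import *
go(600.7,-12.2,120,-.247-np.pi/2)"
```

```text
t 28.3 pos [616.9 246.5 142.4] yaw -1.816 q7 -1.7 w 49.9 F [ 0.9  0.1 -1.2]
 tool shift [ 47.  254.9  22.3] turn 0.002
```

>>> move_arm:
  steps:
    - [40,5.2,28.3,0,0]
    - [40,5.2,28.3,0,0]
    - [40,5.2,28.3,0,0]
    - [40,5.2,28.3,0,0]
    - [40,5.2,28.3,0,0]
    - [40,5.2,28.3,0,0]
    - [40,5.2,28.3,0,0]
    - [40,5.2,28.3,0,0]
    - [40,5.4,28.5,0,0]
    - [40,0,0,15,0]
    - [40,0,0,15,0]
    - [40,0,0,0,0]

```text
clock: 29.8
position: [598.9, -10.4, 109.6]
eef_rot: [-3.118, 0.383, 0.006]
force: [0.3, -0.5, -0.8]
width: 0.572
```

```bash
cat > v.py <<'E'
from h import *
import sys
go(600.7,-12.2,80,-.247-np.pi/2)
im=snap('side','b_'+sys.argv[1]); a=snap('top','a_'+sys.argv[1])
f=lambda i,x,y:cv2.resize(i[y:y+90,x:x+90],None,fx=4.4,fy=4.4,interpolation=cv2.INTER_CUBIC)[:,:,::-1]
cv2.imwrite('pics/'+sys.argv[1],np.hstack([f(a,240,140),f(im,270,140)]))
E
python3 v.py p1.png
```

```text
t 29.8 pos [598.9 -10.4 109.6] yaw -1.815 q7 -1.27 w 49.8 F [ 0.3 -0.5 -0.8]
 tool shift [ 2.3  1.3 29.5] turn 0.002
```

View pics/p1.png

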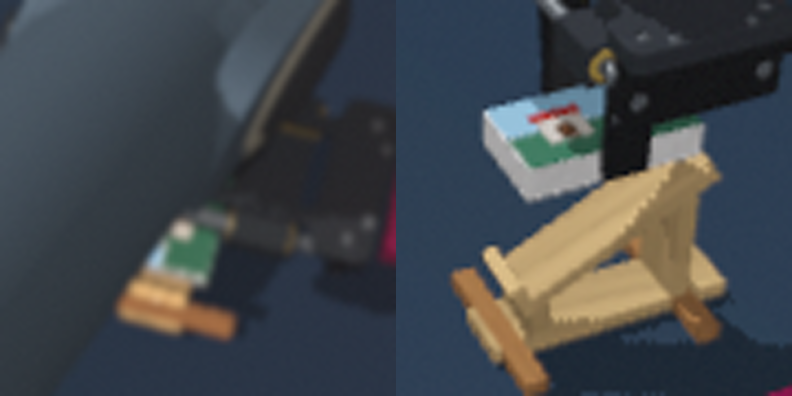

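```bash
python3 - <<'E'
from h import *
a=-.247;Rm=np.array([[np.cos(a),np.sin(a)],[-np.sin(a),np.cos(a)]])
for u,v,z in((147,272,122),(208,285,122)):
    p=ray('top',240+u/4.4,140+v/4.4,z); print(p, Rm@(p[:2]-[606,-13.5]))
print(Rm@(np.array([598.9,-10.4])-[606,-13.5]))
E
```

```text
[551.67019028   5.17494138 122.        ] [-57.24686537   4.8247347 ]
[545.59989809 -25.37545177 122.        ] [-55.66347347 -26.28262519]
[-7.64245488  1.26999344]
```

>>> move_arm:
  steps:
    - [40,5,0,8,0]
    - [40,0,0,8,0]
    - [40,0,0,4,0]
    - [40,0,0,3,0]
    - [40,0,0,3,0]
    - [40,0,0,3,0]
    - [40,0,0,3,0]
    - [40,0,0,3,0]
    - [40,0,0,3,0]
    - [40,0,0,0,0]
  grip_force: 6

```text
clock: 31.15
position: [605.1, -13.5, 73.4]
eef_rot: [3.117, -0.387, 0.001]
force: [0.6, -0.5, -0.7]
width: 0.574
```

```bash
python3 v.py p2.png
```

```text
t 31.1 pos [605.1 -13.5  73.4] yaw -1.818 q7 -1.24 w 49.9 F [ 0.6 -0.5 -0.7]
 tool shift [-4.6 -0.2 -6.6] turn -0.0
```

View pics/p2.png

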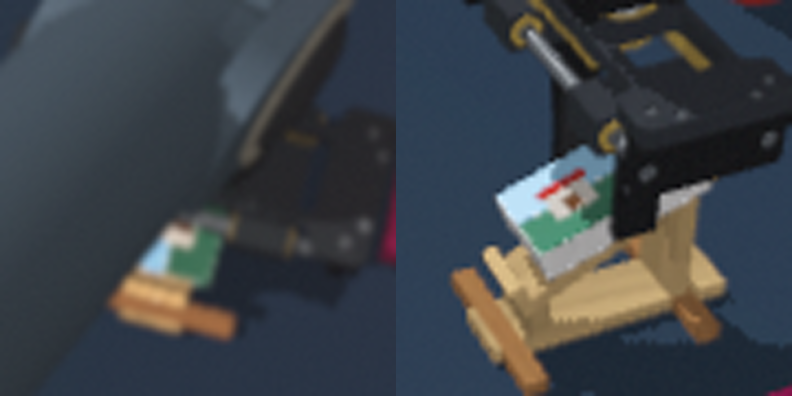

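>>> move_arm:
  steps:
    - [40,0,0,3,0]
    - [40,0,0,2.5,0]
    - [40,0,0,2,0]
    - [40,0,0,1.5,0]
    - [40,0,0,0,0]
    - [40,0,0,0,0]

```text
clock: 32.0
position: [605.2, -13.5, 65.2]
eef_rot: [-3.117, 0.387, -0.001]
force: [-1.0, 0.2, 4.3]
width: 0.574
```

```bash
python3 v.py p3.png
```

```text
t 32.0 pos [605.2 -13.5  65.2] yaw -1.818 q7 -1.23 w 49.9 F [-1.   0.2  4.3]
 tool shift [ -4.6  -0.2 -14.8] turn -0.0
```

View pics/p3.png

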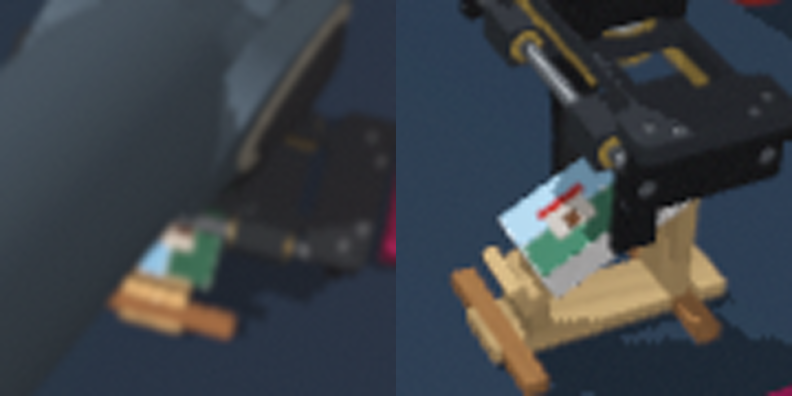

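Flat on the face (contact force 4.3 N); the lower edge at about (550,295) is still short of the lip. Sliding it downhill.

>>> move_arm:
  steps:
    - [40,-1.8,0,0.9,0]
    - [40,-1.8,0,0.9,0]
    - [40,-1.8,0,0.9,0]
    - [40,-1.8,0,0.9,0]
    - [40,0,0,0,0]

```text
clock: 32.72
position: [598.0, -11.8, 61.3]
eef_rot: [-3.117, 0.387, -0.001]
force: [-0.8, -0.1, 6.0]
width: 0.575
```

```bash
python3 -c "
from h import *
go(597,-11,60)"
```

```text
t 32.7 pos [598.  -11.8  61.3] yaw -1.818 q7 -1.22 w 50.0 F [-0.8 -0.1  6. ]
 tool shift [-1.1 -0.5  1.3] turn None
```

>>> move_arm:
  steps:
    - [40,-1.8,0,0.8,0]
    - [40,-1.8,0,0.8,0]
    - [40,0,0,0,0]

```text
clock: 33.1
position: [597.3, -11.7, 60.8]
eef_rot: [3.117, -0.388, 0.011]
force: [2.9, 0.1, 4.8]
width: 0.578
```

```bash
python3 v.py p4.png
```

```text
t 33.1 pos [597.3 -11.7  60.8] yaw -1.818 q7 -1.22 w 50.3 F [2.9 0.1 4.8]
 tool shift [  3.5  -0.3 -19.2] turn -0.001
```

View pics/p4.png

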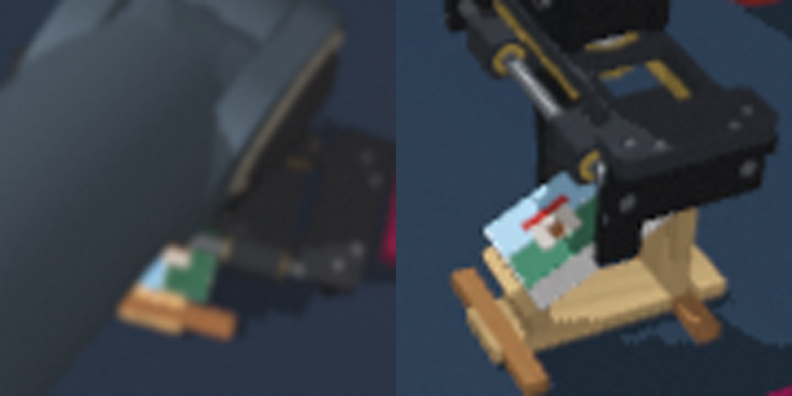

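Lip contact is felt (Fx rose from about -1 to +2.9 N). Releasing and lifting clear.

>>> move_arm:
  steps:
    - [70,0,0,0,0]
    - [80,0,0,0,0]
    - [87,0,0,0,0]
    - [87,0,0,0,0]
    - [87,0,0,-15,0]
    - [87,0,0,-30,0]
    - [87,0,0,-40,0]
    - [87,0,0,-40,0]
    - [87,0,-50,0,0]
    - [87,0,-50,0,0]
    - [87,0,-50,0,0]
    - [87,0,-50,0,0]
    - [87,0,-50,0,0]
    - [87,0,0,0,0]

```text
clock: 34.95
position: [655.5, 238.0, 184.2]
eef_rot: [-3.118, 0.373, -0.0]
force: [-0.9, -0.0, -0.2]
width: 1.0
```

```bash
python3 v.py p5.png; python3 - <<'E'
from fit import *
a=-.247;Rc=np.array([[np.cos(a),np.sin(a)],[-np.sin(a),np.cos(a)]])
def sc(p,b,o): c,s=np.cos(b),np.sin(b); return np.round(np.array([[c,s],[-s,c]])@(np.array(p[:2])-o),1)
for c in('top','side'):
  for l in('large_jar','small_jar_a','open_jar','glue_bottle','canvas'):
    for d in tip_of(c,l):
      p=np.array(d['location'])
      if d['p']>.3: print(c,l,round(d['p'],2),np.round(p), 'caddy',sc(p,-.2125,[608.3,-242]),'stand',sc(p,-.247,[606,-13.5]))
E
```

```text
t 35.0 pos [655.5 238.  184.2] yaw -1.809 q7 -1.7 w 87.0 F [-0.9 -0.  -0.2]
 tool shift [  5.7 256.2 103.8] turn 0.009
top large_jar 0.7 [ 618. -179.    8.] caddy [-3.8 63.7] stand [  52.1 -157.4]
top large_jar 0.41 [ 594. -314.    4.] caddy [  1.6 -72.9] stand [  62.2 -293.8]
top small_jar_a 0.59 [ 596. -316.    3.] caddy [  3.9 -74.9] stand [  64.6 -295.7]
top small_jar_a 0.53 [ 608. -251.    3.] caddy [ 1.3 -9. ] stand [  59.7 -230. ]
top open_jar 0.68 [ 447. -319.    2.] caddy [-141.6 -109.5] stand [ -79.6 -335.3]
top glue_bottle 0.61 [446. 316.   5.] caddy [-276.5  511.7] stand [-235.9  280.8]
top canvas 0.8 [600. -12.  56.] caddy [-57.2 223.4] stand [-6.8  0.3]
top canvas 0.63 [ 610. -242.    2.] caddy [2.1 0.7] stand [  60.2 -220.3]
side large_jar 0.63 [ 620. -179.    5.] caddy [-2.  64.1] stand [  53.9 -157. ]
side small_jar_a 0.97 [ 605. -252.    5.] caddy [ -1.1 -10. ] stand [  57.3 -231. ]
side small_jar_a 0.76 [ 594. -321.    4.] caddy [  2.5 -79.9] stand [  63.4 -300.7]
side open_jar 0.73 [ 448. -320.   -5.] caddy [-140.5 -110. ] stand [ -78.5 -335.8]
side glue_bottle 0.68 [445. 317.   2.] caddy [-277.3  511.6] stand [-236.7  280.7]
side canvas 0.73 [607. -15.  56.] caddy [-49.2 221.8] stand [ 1.3 -1. ]
```

View pics/p5.png

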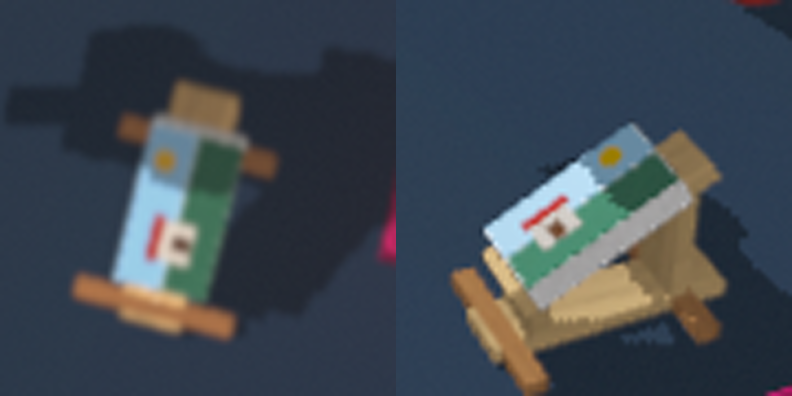

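```bash
python3 - <<'E'
from h import *
a=-.247;M=np.array([[np.cos(a),-np.sin(a)],[np.sin(a),np.cos(a)]])
def w(x,y,z): q=M@[x,y]+[606,-13.5]; return [*q,z]
P=dict(lowL=(-53.5,25,50.9),lowR=(-53.5,-25,50.9),upL=(26,25,93.2),upR=(26,-25,93.2),faceL=(50.4,17,86),faceR=(50.4,-17,86),lipL=(-50.6,17,45.6),lipR=(-50.6,-17,45.6))
for k,p in P.items():
    u=np.array(proj('top',w(*p)));v=np.array(proj('side',w(*p)))
    print(k,np.round((u-[240,140])*4.4),np.round((v-[270,140])*4.4+[396,0]))
m=camera_model('top');print(np.round((np.array(proj('top',w(0,0,60)))-proj('top',w(10,0,60)))*.44,2),'px/mm')
E
```

```text
lowL [111. 278.] [484. 232.]
lowR [202. 302.] [527. 294.]
upL [151. 119.] [632. 124.]
upR [244. 143.] [683. 181.]
faceL [177.  82.] [683. 133.]
faceR [240.  99.] [718. 171.]
lipL [127. 278.] [496. 249.]
lipR [188. 294.] [525. 290.]
[-0.48  1.77] px/mm
```

The observed canvas corners match the predicted seated pose within about 1–2 mm, so I'm handing in.

```bash
python3 -c "
from h import *
print(env.hand_in()); st()"
```

```text
the job is handed in; nothing more can be done
None
the job is handed in; nothing more can be done
```

The three capped jars are in the caddy and the canvas is on the stand against its lip. I handed the job in at about 35.5 s of the 109 s allowed. The hand-in reports no verdict, so the result rests on the checks below.

**Jars (final camera check, caddy frame, x, y in mm):**

| Jar | Measured position | Bay centre (x, y) |
|---|---|---|
| Large jar | about (-3, 64) | (0, 65) |
| Small jar, middle bay | about (0, -9.5) | (0, -9.5) |
| Small jar, end bay | (4, -75) top camera, (2.5, -80) side camera | (0, -74.5) |

All are inside their limits. I did not measure tilt. The small jars looked upright in the pictures. I did not look at a picture of the large jar after releasing it.

**Canvas:** I pivoted it flat onto the face and slid it down until I felt the lip. Its visible corners match the predicted seated position to about 1–2 mm, centred and picture up.

**Open jar and glue bottle:** Both read within about 4 mm of where they began, which is the detector's own error.

**Disagreements:** The two cameras differed by 5–8 mm in places. The canvas read x = -6.8 mm from the top camera and +1.3 mm from the side camera, against a limit of -10.3 to -0.3 mm. I trusted the corner match and the felt lip contact over the side camera's reading.

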